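# Open the bench extractor's damper fully and start its fan

## Task

Get the bench extraction running: push the lever on top of the white extraction box from its shut end past the half-open notch, all the way home to the fully open stop, where it must stay; only then press the larger of the two buttons on the grey switch box to start the fan. Push the lever from behind with the fingertips without gripping it, do not press the small stop button, and leave the glassware standing where it is. Finish clear of everything.

Things in the scene. Friction and masses are not known exactly. Their poses are not given: they have to be found in the camera images.
- extractor: White extraction box fixed to the bench, 110 (local x) x 230 (y) x 70 mm high: louvres in its front (-x) face; a 74 mm duct (top 85 mm high) leaves its far face and turns down, ending 151 mm from the origin. Origin: centre of the underside; z up. The lever runs in a slot along y in the middle of the top; on its -x side black bars mark shut (short), half open (medium), fully open (long).
- damper (a joint): Lever travel along the box's local +y, m: 0 shut (lever centre at local y = -30 mm), 0.030 half-open notch, 0.060 fully open, a rigid stop. A spring plunger holds it in each: about 8 N of push takes it out of shut, and again out of half open (friction included). Past the humps at 0.015 and 0.045 it is drawn on to the next position and stays there. Starts at or within 6 mm of shut.
- damper_grip (a point): Centre of the lever's ribbed black grip, a block 36 (box local x) x 24 (box local y, the travel) x 34 mm high, centred across the box; its underside is 6 mm and this point 23 mm above the box's top. It moves with the lever.
- switchbox: Grey switch box fixed to the bench, 80 (local x) x 140 (local y) x 45 mm high, in any yaw. Origin: centre of the underside. The two buttons stand on its top, 72 mm apart, start at local y = +36 mm and stop at -36 mm.
- start_top (a point): Centre of the top of the start button: the larger one, black, 38 mm across, in an aluminium collar 54 mm across; its top is 63 mm above the bench, 6 mm above the collar. Pressed straight down; moves with the button.
- start (a joint): Start button's travel in m: 0 up, 0.006 fully down (level with its collar). Springs back; needs about 1.5 N to begin and 5 N fully down.
- stop_top (a point): Centre of the top of the stop button: the smaller one, black, 18 mm across, in an aluminium collar 34 mm across, same height as the start button. Not to be pressed.
- stop (a joint): Stop button's travel in m: 0 up, 0.006 fully down.
- flask: Conical glass flask, 66 mm across, 95 mm high, loose, standing in front of the extraction box. Origin: centre of its underside. Bystander.
- beaker: Glass beaker, 52 mm across, 60 mm high, loose, standing in front of the extraction box. Origin: centre of its underside. Bystander.
- jar: Amber jar with black cap, 56 mm across, 85 mm high, loose, standing behind the extraction box. Origin: centre of its underside. Bystander.

How it is judged:
On the way, in this order (a step that is already met when the one before it is completed fails the run):
1. the lever is fully open, at its second stop (value of joint damper above 0.056 m and value of joint start below 0.002 m), for 0.2 s.
2. the start button is pressed down (value of joint start above 0.004 m and value of joint damper above 0.056 m), for 0.1 s.
At the end, for the whole second after the job is handed in: The lever rests within 4 mm of its fully open stop, both buttons are up again, and the glassware stands still (value of joint damper above 0.056 m and value of joint each of start, stop below 0.0015 m and linear speed of each of flask, beaker, jar below 0.02 m/s); the robot touches nothing.
It fails at once if the start button is pressed before the lever is fully open (value of joint start above 0.003 m and value of joint damper below 0.054 m).
It fails at once if the small stop button is pressed (value of joint stop above 0.003 m).
It fails at once if the lever's grip is pinched (the robot bears on its front and rear halves at once) (contact force between the fingers and damper_c1 above 3 N and contact force between the fingers and damper_c2 above 3 N).
It fails at once if a piece of glassware is pushed, lifted or tipped (more than 20 mm or 0.3 rad) (distance of any of flask, beaker, jar from where it was at the start of the episode above 0.02 m or angle between any of flask, beaker, jar's own z axis and vertical above 0.3 rad).
It also fails if it takes over 45 s, if anything falls off the work surface, if the arm or the gripper's body presses on something with over 40 N, if the wrist force passes 120 N, or if a joint passes its speed limit or range.

## Robot

A 6-joint arm with a two-finger parallel gripper is mounted at the origin on the work surface. World frame = base frame: x ahead of the robot, y to its left, z up, the work surface at z = 0. Lengths are in m, angles in rad, forces in N, time in s.
With the tool pointing down it reaches from about 0.325 to 0.925 m from the base axis. Payload 3.1 kg.
Tool frame: the origin (TCP) lies at the very end of the fingers, on their centre line; the grasp point (between the pads) lies 19 mm behind it; z points along the fingers, y is the direction in which the jaws open and shut (so a half turn about z gives the same grasp; the last joint's range is limited). The gripper opens to 85 mm and grips with 20 to 120 N. Pads are 22 mm wide; open, the fingers measure 114 mm over their backs; the gripper's body (76 mm by 85 mm) begins 54 mm behind the grasp point. The pads swing forward as they close: fully open they stand 13 mm farther back than shut.
Start: joints at [1.139, 0.217, 1.613, -0, 1.311, -0.112], TCP at [0.196, 0.593, 0.231] pointing down, gripper open.
Joint ranges: [-2.75, 2.75], [-0.78, 2.1], [0.31, 2.55], [-1.13, 4.27], [0.13, 2.63], [-2.58, 2.58]. Speed limits (rad/s): [2.79, 2.79, 3.14, 3.14, 3.14, 3.14].

## Interface

Orientations are given as a rotation vector (axis times angle).
In Python, from station import monitor, cams, sign_off gives the robot as it stands.
- The arm moves only by the tool step_arm, never from a script. Its argument "rows" is a list of rows, each a list of 6 numbers: the shift along the tool's x, y, z in m, then the turn, a rotation vector about the tool's x, y, z in rad. A call has 1 to 5 rows; each row shifts and turns the pose as measured when the row begins, along the tool's axes as they then stand; what a row does not reach is not made up. A row lasts 1/12 s, in which the tool goes at most 41.7 mm and 7.16 degrees, less where a joint would pass 70% of its speed; a pose out of reach is approached as far as the arm can. A call is refused whole if a number of a shift passes 0.0417 or a number of a turn 0.125, either way. A call with a gripper value outside its range is refused whole. "jaw" is the gripper's target within -1 to 1 (fully open at 1, half-way at 0, shut at -1), set as the call begins (left out, the last holds). The fingers move at their own pace and stop on an object; "force" is the grip in N (left out, the last holds). Time passes only in rows, so rows that do not move let the fingers close. It gives the time, the measured TCP pose, the force and the opening at its end, in the units of the state.
- monitor.observe(): the state, without advancing time (a new reading comes with each control period).
- cams.capture(name): name is "scene" or "top" or "wrist"; returns (picture, depth): 384x512x3 uint8, red, green, blue; 384x512 float32, m along the optical axis (not along the pixel's ray), 0 where there is no reading.
- cams.get_calibration(name): a dict with "intrinsics" (3x3 intrinsics, pixels), "k1" (the pictures are not rectified: a ray, as slopes to the right and down, at radius r is drawn at 1 + k1 r^2 times it, then the intrinsics apply), "origin" and "rotation" of the camera in the world. Camera axes: x right, y down, z forward; pixel columns grow to the right and rows downward; lengths in m; the calibration is good to about 2 mm. A picture is of the moment at which its call begins: read the wrist's pose just before it. get_calibration takes no time and is no camera call; for the wrist camera it gives the pose at the moment of the call.
- sign_off(): hands the job in, once; it reports no verdict.
The state is a dict: "time_s": time; "joints": joint angles; "joint_vel": joint speeds; "joint_efforts": joint torques, N m; "tcp_pos": TCP position; "orientation": TCP orientation; "force": force on the tool from outside, world axes, zero at the start; "moment": the same for the moment, N m; "grip_width": finger opening in m.
Only numpy, scipy, OpenCV 4.12 (cv2) and the standard library are available. Lean on these libraries where they do the work, as an engineer would, in place of code of your own. Each camera call takes 0.05 s, during which the arm holds its last target. There are 200 camera calls.

## Working session

There is one attempt and no reset: what is moved stays moved. The work goes in short steps, Python scripts to look and compute and a tool call to move; the robot and the scene stay as the last step left them, time stands still between calls to the robot, and variables do not carry over. Pictures are saved under pics/ and viewed, about 8 in all and at most 12, crops included, and the job is handed in when it is done.

Besides the shell and the picture viewer there is one more tool, called by a JSON object that holds its "api" and its "payload". step_arm: Moves the arm, as the interface text tells. Its arguments: {"type":"object","properties":{"rows":{"type":"array"},"jaw":{"type":"number"},"force":{"type":"number"}},"required":["rows"]}

```bash
mkdir -p pics; ls
cat > h.py <<'E'
import numpy as np,cv2
from station import monitor,cams,sign_off
def pts(cal,uv,z=None,depth=None):
    K=np.array(cal["intrinsics"]);k=cal["k1"];R=np.array(cal["rotation"]);o=np.array(cal["origin"])
    uv=np.atleast_2d(np.array(uv,float));d=(uv-K[:2,2])/[K[0,0],K[1,1]]
    s=d.copy()
    for _ in range(20): s=d/(1+k*(s**2).sum(1,keepdims=True))
    r=np.c_[s,np.ones(len(s))]
    if depth is not None: return o+(r*np.array(depth).reshape(-1,1))@R.T
    w=r@R.T
    return o+w*((z-o[2])/w[:,2:3])
E
python3 - <<'E'
from h import *
print(monitor.observe())
for n in("top","scene"):
    p,d=cams.capture(n);c=cams.get_calibration(n)
    np.savez(n+".npz",p=p,d=d,**{k:np.array(v) for k,v in c.items()})
    print(n,c)
    cv2.imwrite(f"pics/{n}0.png",cv2.resize(p[:,:,::-1],(800,600),interpolation=cv2.INTER_CUBIC))
E
```

```text
pics
{'time_s': 0.0, 'joints': array([ 1.13881866e+00,  2.17771616e-01,  1.61494805e+00,  4.18682101e-05,
        1.31126808e+00, -1.12183959e-01]), 'joint_vel': array([-0.00091289, -0.00059576,  0.00088691, -0.0003755 ,  0.00192582,
        0.00015939]), 'joint_efforts': array([-1.12645794e-03, -3.96866584e+01, -3.03844678e+01, -3.58449033e-04,
        9.90332948e-03, -4.85743541e-06]), 'tcp_pos': array([0.19609659, 0.59258319, 0.22995016]), 'orientation': array([-0.50010072, -3.10083894,  0.00360595]), 'force': array([-0.05344799, -0.5966375 , -0.02315803]), 'moment': array([-0.03181576,  0.00379993, -0.00348008]), 'grip_width': 0.08525207095294442}
top {'intrinsics': array([[375.57652058,   0.        , 256.30567464],
       [  0.        , 375.57652058, 186.50004537],
       [  0.        ,   0.        ,   1.        ]]), 'k1': -0.015041746285305918, 'origin': array([ 0.45803585, -0.05243302,  1.19108522]), 'rotation': array([-2.2245355 ,  2.15963845, -0.08174236])}
scene {'intrinsics': array([[434.14455303,   0.        , 253.7313976 ],
       [  0.        , 434.14455303, 186.82692291],
       [  0.        ,   0.        ,   1.        ]]), 'k1': -0.141724898120581, 'origin': array([ 1.11664051, -0.02143647,  0.92990588]), 'rotation': array([-1.86021772, -1.88107897,  0.6217246 ])}
```

Rotation is a rotation vector; I'll handle that.

```bash
sed -i 's/R=np.array(cal\["rotation"\])/R=cv2.Rodrigues(np.array(cal["rotation"],float))[0]/' h.py
```

```text
(no output)
```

View pics/top0.png

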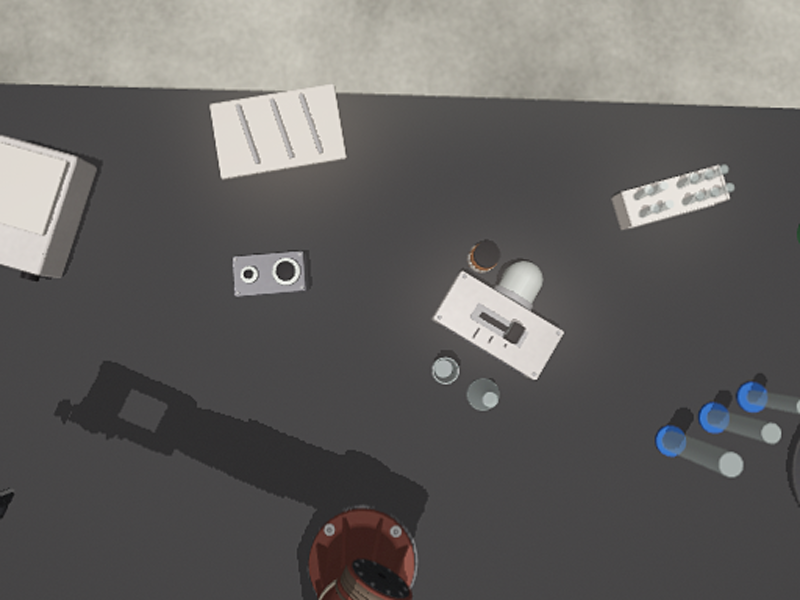

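View pics/scene0.png

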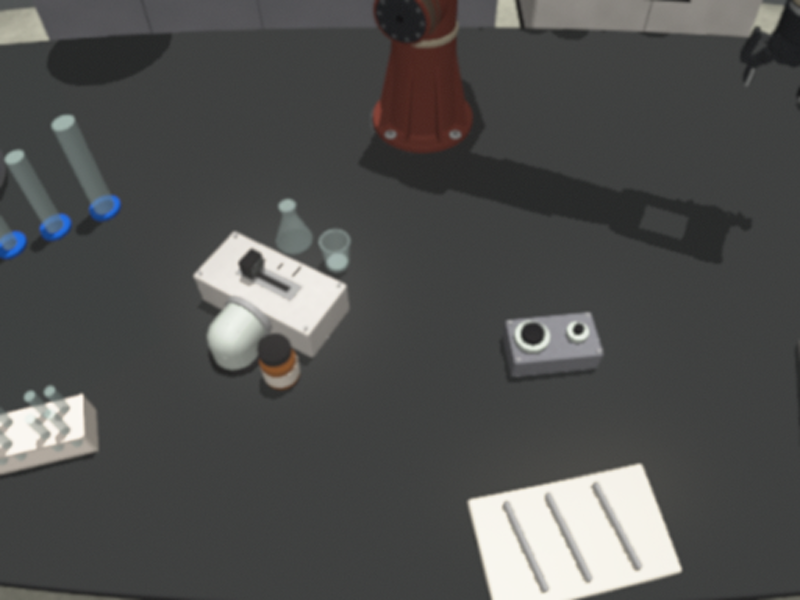

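The top view shows the box around (498,325), with the lever at (515,331). The long, open bar is at (476,333) and the short, shut bar at (505,345), so opening runs up-left. The start button is at (286,271), the stop at (249,274), the flask at (483,395), the beaker at (446,369) and the jar at (484,256).

Run:
```python
from h import *
D=np.load("top.npz");p=D["p"].astype(int);d=D["d"];print(p.shape,(d>0).mean())
vv,uu=np.mgrid[:384,:512]
W=pts(D,np.c_[uu.ravel(),vv.ravel()],depth=d.ravel()).reshape(384,512,3)
s=0.64
def win(x0,x1,y0,y1):
    m=np.zeros((384,512),bool);m[int(y0*s):int(y1*s),int(x0*s):int(x1*s)]=1;return m
def rect(m,z,name):
    m=m.astype(np.uint8);c=max(cv2.findContours(m,0,1)[0],key=cv2.contourArea)
    q=pts(D,c[:,0,:],z=z)[:,:2];r=cv2.minAreaRect((q*1000).astype(np.float32));print(name,r, "area",m.sum());return r
Z=W[...,2]
br=p.min(2)
b=win(420,580,250,390)
print("boxtop z",np.median(Z[b&(br>150)]))
box=b&(br>110)&(abs(Z-.07)<.008)
rect(cv2.morphologyEx(box.astype(np.uint8),cv2.MORPH_CLOSE,np.ones((5,5))),.07,"box")
g=b&(Z>.095)&(br<90)&win(490,540,310,360)
print("grip",g.sum(),np.median(W[g],0)); rect(g,.11,"grip")
# bars
for n,(x,y) in dict(long=(476,333),mid=(491,339),short=(505,345)).items():
    m=win(x-7,x+7,y-8,y+8)&(br<120); print(n,m.sum(),pts(D,[[uu[m].mean(),vv[m].mean()]],z=.07).round(4))
sw=win(225,315,245,302)
print("sw z",np.median(Z[sw&(br>70)]))
rect(cv2.morphologyEx((sw&(abs(Z-.05)<.015)).astype(np.uint8),cv2.MORPH_CLOSE,np.ones((5,5))),.045,"switch")
for n,(x,y,h,w) in dict(start=(286,271,.063,13),stop=(249,274,.063,7)).items():
    m=win(x-w,x+w,y-w,y+w)&(br<70); print(n,m.sum(),pts(D,[[uu[m].mean(),vv[m].mean()]],z=h).round(4))
    m=win(x-18,x+18,y-18,y+18)&(br>170); rect(m,.057,n+" collar")
for n,(x,y,h) in dict(flasktop=(490,399,.095),beakertop=(443,369,.06),jartop=(486,254,.085)).items():
    print(n,pts(D,[[x*s,y*s]],z=h).round(3))
S=np.load("scene.npz")
for n,(x,y,h) in dict(start=(533,334,.063),stop=(577,330,.063),griptop=(252,257,.11),flask=(287,204,.095),beaker=(335,240,.06),jar=(275,346,.085)).items():
    print("scene",n,pts(S,[[x*s,y*s]],z=h).round(3))
```

```text
(384, 512, 3) 0.9961090087890625
boxtop z 0.07062623645805122
box ((509.0465087890625, -269.5639343261719), (229.26715087890625, 190.24940490722656), 60.52934265136719) area 3183
grip 100 [ 0.4591929  -0.2724365   0.10989325]
grip ((459.8570251464844, -272.6433410644531), (23.102733612060547, 35.2365608215332), 60.02090072631836) area 100
long 6 [[ 0.4585 -0.2068  0.07  ]]
mid 3 [[ 0.4459 -0.234   0.07  ]]
short 16 [[ 0.4481 -0.2664  0.07  ]]
sw z 0.043194394665680425
switch ((561.8721923828125, 197.43441772460938), (80.27008819580078, 140.60714721679688), 6.531385898590088) area 1202
start 107 [[0.5667 0.1632 0.063 ]]
start collar ((567.0232543945312, 163.2436981201172), (48.69160079956055, 51.60886001586914), 1.7276817560195923) area 114
stop 24 [[0.5583 0.2347 0.063 ]]
stop collar ((558.7891845703125, 234.06446838378906), (30.59589195251465, 30.274459838867188), 2.6102399826049805) area 69
flasktop [[ 0.335 -0.233  0.095]]
beakertop [[ 0.386 -0.147  0.06 ]]
jartop [[ 0.607 -0.222  0.085]]
scene start [[0.57  0.164 0.063]]
scene stop [[0.563 0.232 0.063]]
scene griptop [[ 0.46 -0.27  0.11]]
scene flask [[ 0.334 -0.231  0.095]]
scene beaker [[ 0.384 -0.149  0.06 ]]
scene jar [[ 0.607 -0.22   0.085]]
```

Both views agree: the grip is at (0.460,-0.272) at about 60.3° travel yaw and 24x36 in size, and the start button is at (0.567,0.163). I'll swing over on an arc with the jaws closed.

{"api": "step_arm", "payload": {"rows": [[-0.041,0,0,0,0,0.066],[-0.041,0,0,0,0,0.066],[-0.041,0,0,0,0,0.066],[-0.041,0,0,0,0,0.066],[-0.041,0,0,0,0,0.066]], "jaw": -1, "force": 40}}

```text
time_s: 0.52
tcp_pos: [0.3755, 0.5047, 0.2259]
orientation: [-0.997, -2.972, 0.009]
force: [-0.3, 0.6, -0.5]
grip_width: 0.0255
```

{"api": "step_arm", "payload": {"rows": [[-0.041,0,0,0,0,0.066],[-0.041,0,0,0,0,0.066],[-0.041,0,0,0,0,0.066],[-0.041,0,0,0,0,0.066],[-0.041,0,0,0,0,0.066]]}}

```text
time_s: 0.93
tcp_pos: [0.5221, 0.3574, 0.2218]
orientation: [-1.494, -2.756, 0.014]
force: [-0.3, -0.5, -0.1]
grip_width: 0.0001
```

{"api": "step_arm", "payload": {"rows": [[-0.041,0,0,0,0,0.066],[-0.041,0,0,0,0,0.066],[-0.041,0,0,0,0,0.066],[-0.041,0,0,0,0,0.066],[-0.041,0,0,0,0,0.066]]}}

```text
time_s: 1.35
tcp_pos: [0.6097, 0.1694, 0.2182]
orientation: [-1.947, -2.456, 0.02]
force: [-0.1, -0.2, 0.4]
grip_width: -0.0001
```

{"api": "step_arm", "payload": {"rows": [[-0.041,0,0,0,0,0.066],[-0.041,0,0,0,0,0.066],[-0.041,0,0,0,0,0.066],[-0.041,0,0,0,0,0.066],[-0.041,0,0,0,0,0.066]]}}

```text
time_s: 1.77
tcp_pos: [0.6281, -0.037, 0.2156]
orientation: [-2.342, -2.082, 0.025]
force: [0.1, -0.1, 0.7]
grip_width: 0.0002
```

{"api": "step_arm", "payload": {"rows": [[-0.041,0,0,0,0,0.066],[-0.041,0,0,0,0,0.066],[-0.041,0,0,0,0,0.066],[-0.041,0,0,0,0,0.066],[-0.041,0,0,0,0,0.066]]}}

```text
time_s: 2.18
tcp_pos: [0.5752, -0.2375, 0.2141]
orientation: [-2.667, -1.647, 0.029]
force: [-0.3, -0.6, -0.3]
grip_width: 0.0001
```

```bash
cat > go.py <<'E'
import sys
from h import *
from scipy.spatial.transform import Rotation as Ro
def go(t,yaw): # yaw = world angle (deg) of tool y; tool pointing down
    s=monitor.observe();R=Ro.from_rotvec(s["orientation"])
    a=np.radians(yaw);y=np.array([np.cos(a),np.sin(a),0]);z=np.array([0,0,-1.]);T=Ro.from_matrix(np.c_[np.cross(y,z),y,z])
    print("tcp",s["tcp_pos"].round(4),"shift",R.inv().apply(np.array(t)-s["tcp_pos"]).round(4),"turn",(R.inv()*T).as_rotvec().round(4),"F",s["force"].round(1))
if __name__=="__main__": go([float(v) for v in sys.argv[1:4]],float(sys.argv[4]))
E
python3 go.py .4387 -.3093 .13 -29.7
```

```text
tcp [ 0.5752 -0.2375  0.2141] shift [-0.1243 -0.0885  0.087 ] turn [-0.0154  0.0126  0.0538] F [-0.3 -0.6 -0.3]
```

{"api": "step_arm", "payload": {"rows": [[-0.025,-0.018,0,-0.003,0.0025,0.011],[-0.025,-0.018,0,-0.003,0.0025,0.011],[-0.025,-0.018,0,-0.003,0.0025,0.011],[-0.025,-0.018,0,-0.003,0.0025,0.011],[-0.025,-0.018,0,-0.003,0.0025,0.011]]}}

```text
time_s: 2.6
tcp_pos: [0.4303, -0.3141, 0.2127]
orientation: [-2.726, -1.561, 0.003]
force: [0.4, -0.4, 0.1]
grip_width: 0.0003
```

```bash
python3 go.py .4387 -.3093 .13 -29.7
```

```text
tcp [ 0.4303 -0.3141  0.2127] shift [0.0085 0.005  0.0827] turn [-0.0014  0.0014 -0.0119] F [ 0.4 -0.4  0.1]
```

{"api": "step_arm", "payload": {"rows": [[0.002,0.0017,0.03,0,0,-0.012],[0.002,0.0017,0.03,0,0,0],[0.002,0.0017,0.02,0,0,0],[0,0,0.002,0,0,0],[0,0,0,0,0,0]]}}

```text
time_s: 3.02
tcp_pos: [0.4304, -0.3158, 0.129]
orientation: [2.723, 1.563, -0.007]
force: [1.0, -0.5, -0.2]
grip_width: -0.0001
```

Run:
```python
from go import *
go([.4387,-.3093,.084],-29.7)
for n in("wrist","top"):
    p,_=cams.capture(n)
    if n=="top": p=cv2.resize(p[150:260,250:390],(800,600))
    cv2.imwrite(f"pics/{n}1.png",p[:,:,::-1])
```

```text
tcp [ 0.4304 -0.3158  0.129 ] shift [0.01   0.0039 0.045 ] turn [-0.001   0.0045 -0.0101] F [ 1.  -0.5 -0.2]
```

View pics/wrist1.png

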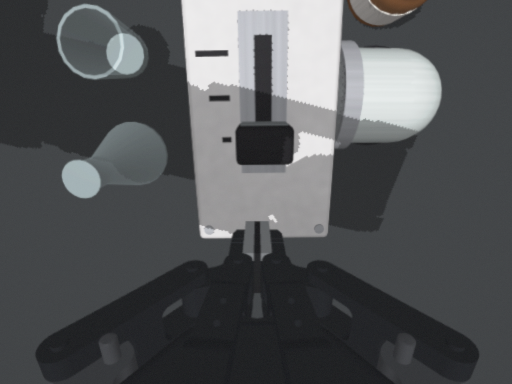

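The wrist view shows the closed fingertips at (257,225) behind the grip at (264,143), nearly centred and pointing along the slot. I'll go down now.

{"api": "step_arm", "payload": {"rows": [[0,0.004,0.02,0,0.004,-0.01],[0,0.002,0.015,0,0,0],[0,0,0.006,0,0,0],[0,0,0,0,0,0]]}}

```text
time_s: 3.45
tcp_pos: [0.4417, -0.3231, 0.0956]
orientation: [2.702, 1.575, 0.006]
force: [-0.8, -0.7, -0.5]
grip_width: 0.0001
```

```bash
python3 go.py .460 -.272 .086 -29.7
```

```text
tcp [ 0.4417 -0.3231  0.0956] shift [ 0.0535 -0.0093  0.0093] turn [0.0141 0.0041 0.0028] F [-0.8 -0.7 -0.5]
```

{"api": "step_arm", "payload": {"rows": [[0,-0.006,0.006,0.01,0.004,0],[0,0,0,0,0,0],[0,0,0,0,0,0]]}}

```text
time_s: 3.7
tcp_pos: [0.4381, -0.3213, 0.0926]
orientation: [2.707, 1.579, 0.005]
force: [0.2, -0.2, 0.6]
grip_width: -0.0002
```

```bash
python3 go.py .460 -.272 .086 -29.7
```

```text
tcp [ 0.4381 -0.3213  0.0926] shift [ 0.0537 -0.0052  0.0065] turn [0.0083 0.0011 0.0038] F [ 0.2 -0.2  0.6]
```

{"api": "step_arm", "payload": {"rows": [[0.01,-0.005,0.006,0.008,0,0.004],[0.01,0,0,0,0,0],[0,0,0,0,0,0]]}}

```text
time_s: 3.95
tcp_pos: [0.4447, -0.3007, 0.088]
orientation: [2.716, 1.573, 0.0]
force: [-0.7, 0.1, 0.2]
grip_width: 0.0004
```

```bash
python3 go.py .460 -.272 .086 -29.7
```

```text
tcp [ 0.4447 -0.3007  0.088 ] shift [ 0.0326 -0.001   0.0019] turn [ 0.0026  0.0014 -0.0024] F [-0.7  0.1  0.2]
```

{"api": "step_arm", "payload": {"rows": [[0.01,-0.001,0,0,0,0],[0.01,0,0,0,0,0],[0.01,0,0,0,0,0],[0.01,0,0,0,0,0]]}}

```text
time_s: 4.28
tcp_pos: [0.4635, -0.2665, 0.0883]
orientation: [2.709, 1.573, -0.011]
force: [-5.1, -6.2, 2.1]
grip_width: 0.0003
```

```bash
python3 go.py .460 -.272 .086 -29.7
```

```text
tcp [ 0.4635 -0.2665  0.0883] shift [-0.0065 -0.0003  0.0024] turn [ 0.0046  0.0106 -0.0001] F [-5.1 -6.2  2.1]
```

{"api": "step_arm", "payload": {"rows": [[0.01,0,0,0,0.005,0],[0.01,0,0,0,0.005,0],[0.01,0,0,0,0,0]]}}

```text
time_s: 4.53
tcp_pos: [0.4769, -0.2429, 0.0887]
orientation: [2.701, 1.582, -0.018]
force: [-21.0, -33.6, 0.0]
grip_width: 0.0004
```

```bash
python3 go.py .460 -.272 .086 -29.7
```

```text
tcp [ 0.4769 -0.2429  0.0887] shift [-0.0336 -0.0005  0.0033] turn [0.0046 0.0158 0.0073] F [-21.  -33.6   0. ]
```

That's the hard stop, at about 40 N. I'll back off and check.

{"api": "step_arm", "payload": {"rows": [[-0.02,0,0,0,0,0],[-0.02,0,0,0,0,0],[-0.01,0,-0.03,0,0,0],[0,0,-0.04,0,0,0],[0,0,-0.04,0,0,0]]}}

```text
time_s: 4.95
tcp_pos: [0.448, -0.2758, 0.191]
orientation: [-2.695, -1.588, 0.031]
force: [1.3, -0.8, 0.0]
grip_width: -0.0001
```

Run:
```python
from go import *
go([.567,.163,.15],60.3)
p,_=cams.capture("wrist");cv2.imwrite("pics/wrist2.png",p[:,:,::-1])
D=cams.get_calibration("top");p,d=cams.capture("top")
vv,uu=np.mgrid[:384,:512];W=pts(D,np.c_[uu.ravel(),vv.ravel()],depth=d.ravel()).reshape(384,512,3)
m=(p.min(2)<90)&(abs(W[...,2]-.11)<.008)&(abs(W[...,0]-.48)<.06)&(abs(W[...,1]+.23)<.06)
print(m.sum(),W[m].mean(0) if m.any() else None)
cv2.imwrite("pics/top2.png",cv2.resize(p[150:260,250:390],(760,600))[:,:,::-1])
```

```text
tcp [ 0.448  -0.2758  0.191 ] shift [ 0.442  -0.1077  0.0386] turn [-0.0249 -0.0082 -1.5581] F [ 1.3 -0.8  0. ]
101 [ 0.48842877 -0.22284947  0.11000908]
```

View pics/wrist2.png

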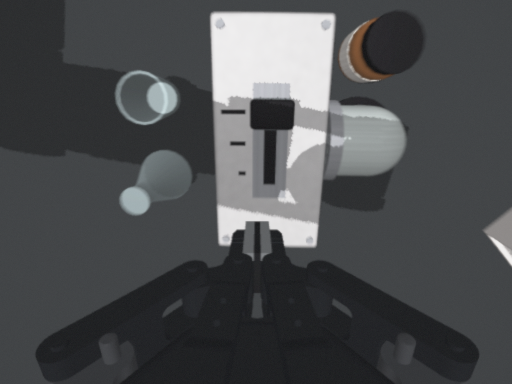

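The grip at (272,114) is level with the long bar at (232,112), and the glassware is standing. I'll check its absolute local y numerically from the box's screws.

Run:
```python
from h import *
C=cams.get_calibration("wrist")
q=pts(C,[[220,23],[326,23],[225,238],[309,240]],z=.07);c=q.mean(0)
u=np.array([.496,.868,0])
print(q.round(3),c.round(4))
g=pts(C,[[272,107]],z=.11);
print("grip top centre ~",g,"local y",(np.array([.4884,-.2228,0])-c)@u, "wrist", (g[0]-c)@u)
b=pts(C,[[232,112],[237,143],[242,173]],z=.07);print("bars",((b-c)@u).round(4))
```

```text
[[ 0.493 -0.138  0.07 ]
 [ 0.577 -0.185  0.07 ]
 [ 0.384 -0.328  0.07 ]
 [ 0.467 -0.377  0.07 ]] [ 0.4804 -0.2571  0.07  ]
grip top centre ~ [[ 0.49798899 -0.22418302  0.11      ]] local y 0.03377503865463159 wrist 0.03733071774512457
bars [ 0.0305 -0.0001 -0.0318]
```

The lever is at local y ≈ +30 or beyond, so it's fully open. Next is the start button.

{"api": "step_arm", "payload": {"rows": [[0.037,-0.009,0,-0.005,0,0],[0.037,-0.009,0,-0.005,0,0],[0.037,-0.009,0,-0.005,0,0],[0.037,-0.009,0,-0.005,0,0],[0.037,-0.009,0,-0.005,0,0]]}}

```text
time_s: 5.47
tcp_pos: [0.5096, -0.0941, 0.2003]
orientation: [2.684, 1.559, 0.014]
force: [0.5, -0.5, -0.6]
grip_width: 0.0
```

{"api": "step_arm", "payload": {"rows": [[0.037,-0.009,0,0,0,0],[0.037,-0.009,0,0,0,0],[0.037,-0.009,0,0,0,0],[0.037,-0.009,0,0,0,0],[0.02,-0.005,0,0,0,0]]}}

```text
time_s: 5.88
tcp_pos: [0.5568, 0.0907, 0.1953]
orientation: [2.687, 1.568, 0.02]
force: [0.5, -1.3, 0.2]
grip_width: -0.0002
```

```bash
python3 go.py .567 .1635 .09 -29.7
```

```text
tcp [0.5568 0.0907 0.1953] shift [ 0.0688 -0.0304  0.1041] turn [0.0332 0.0041 0.0042] F [ 0.5 -1.3  0.2]
```

{"api": "step_arm", "payload": {"rows": [[0.022,-0.01,0,0.011,0,0],[0.022,-0.01,0,0.011,0,0],[0.018,-0.008,0.02,0.01,0,0],[0,0,0.02,0,0,0],[0,0,0,0,0,0]]}}

```text
time_s: 6.3
tcp_pos: [0.5614, 0.1763, 0.1522]
orientation: [-2.7, -1.597, -0.001]
force: [-1.7, -0.4, -1.4]
grip_width: 0.0
```

Run:
```python
from go import *
go([.567,.1635,.085],-29.7)
p,_=cams.capture("wrist");cv2.imwrite("pics/wrist3.png",p[:,:,::-1])
C=cams.get_calibration("wrist")
m=cv2.inRange(p,(170,170,170),(255,255,255))
for c in cv2.findContours(m,0,1)[0]:
    if cv2.contourArea(c)>150:
        (x,y),r=cv2.minEnclosingCircle(c);print((x,y),r,pts(C,[[x,y]],z=.057).round(4))
```

```text
tcp [0.5614 0.1763 0.1522] shift [-0.0087  0.0113  0.0671] turn [-0.0037 -0.003   0.0155] F [-1.7 -0.4 -1.4]
(266.5, 174.0) 16.620868682861328 [[0.5746 0.1828 0.057 ]]
(222.618896484375, 132.14820861816406) 19.31763458251953 [[0.5587 0.2356 0.057 ]]
(458.5, 76.0286636352539) 92.39385986328125 [[0.7621 0.1801 0.057 ]]
```

View pics/wrist3.png

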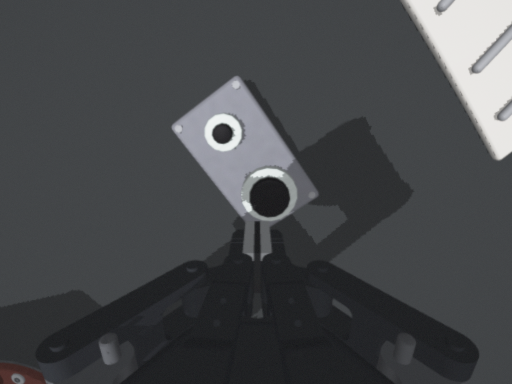

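The wrist view shows the start button at (269,196) and the stop at (222,132). The stop's ray gives (0.5587,0.2356), within 1 mm of the earlier fix. I'll correct and descend.

{"api": "step_arm", "payload": {"rows": [[-0.008,0.01,0,0,0,0.015],[0,0,0.015,0,0,0],[0,0,0.015,0,0,0],[0,0,0.01,0,0,0],[0,0,0,0,0,0]]}}

```text
time_s: 6.77
tcp_pos: [0.5714, 0.1621, 0.1181]
orientation: [-2.719, -1.571, -0.017]
force: [-0.4, -0.2, -0.4]
grip_width: -0.0
```

```bash
python3 go.py .567 .1635 .063 -29.7
```

```text
tcp [0.5714 0.1621 0.1181] shift [-0.0015 -0.0047  0.0551] turn [ 0.0045 -0.0097 -0.0046] F [-0.4 -0.2 -0.4]
```

{"api": "step_arm", "payload": {"rows": [[-0.001,-0.004,0.015,0.004,-0.009,-0.004],[0,0,0.015,0,0,0],[0,0,0.012,0,0,0],[0,0,0,0,0,0],[0,0,0,0,0,0]]}}

```text
time_s: 7.18
tcp_pos: [0.5702, 0.1612, 0.0766]
orientation: [2.718, 1.57, 0.007]
force: [1.1, -0.6, 0.6]
grip_width: 0.0001
```

```bash
python3 go.py .567 .1635 .063 -29.7
```

```text
tcp [0.5702 0.1612 0.0766] shift [ 0.0004 -0.004   0.0136] turn [ 0.0046 -0.0028 -0.0047] F [ 1.1 -0.6  0.6]
```

{"api": "step_arm", "payload": {"rows": [[0,-0.003,0.006,0.004,0,0],[0,0,0.006,0,0,0],[0,0,0.005,0,0,0],[0,0,0.004,0,0,0]]}}

```text
time_s: 7.52
tcp_pos: [0.5692, 0.1631, 0.0605]
orientation: [-2.719, -1.572, -0.005]
force: [-13.5, -2.8, 36.9]
grip_width: 0.0001
```

```bash
python3 go.py .567 .1635 .057 -29.7
```

```text
tcp [0.5692 0.1631 0.0605] shift [-0.0007 -0.0021  0.0035] turn [ 0.0013 -0.0027 -0.004 ] F [-13.5  -2.8  36.9]
```

{"api": "step_arm", "payload": {"rows": [[0,0,0.001,0,0,0],[0,0,0.001,0,0,0],[0,0,0.001,0,0,0]]}}

```text
time_s: 7.77
tcp_pos: [0.5705, 0.1634, 0.0625]
orientation: [2.718, 1.573, 0.006]
force: [-2.3, -1.3, 3.0]
grip_width: 0.0003
```

Run:
```python
from go import *
go([.567,.1635,.057],-29.7)
p,_=cams.capture("wrist")
cv2.imwrite("pics/wrist4.png",cv2.resize(p[90:300,150:400],(714,600),interpolation=cv2.INTER_CUBIC)[:,:,::-1])
```

```text
tcp [0.5705 0.1634 0.0625] shift [-0.0017 -0.0031  0.0055] turn [ 0.0023 -0.0028 -0.003 ] F [-2.3 -1.3  3. ]
```

View pics/wrist4.png

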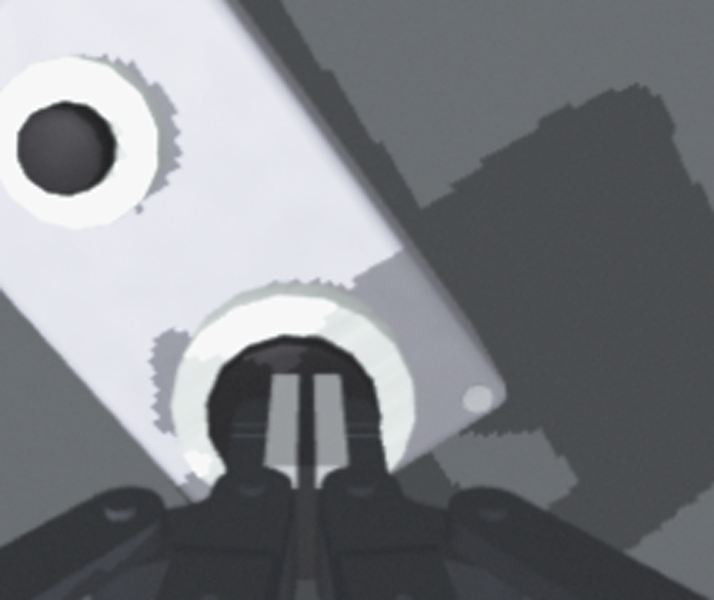

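The tips are on the start button, slightly right of centre at (306,375) in the crop, where the button is centred near x≈294. The first press spiked to 37 N and then relaxed, so the 0.1 s hold is uncertain. I'll recentre, then press and hold firmly.

{"api": "step_arm", "payload": {"rows": [[0,0,-0.006,0,0,0],[-0.001,-0.003,-0.004,0,0,0],[0,0,0,0,0,0]]}}

```text
time_s: 8.07
tcp_pos: [0.5682, 0.1644, 0.0725]
orientation: [2.718, 1.573, 0.01]
force: [-0.1, -0.9, -0.4]
grip_width: -0.0002
```

```bash
python3 go.py .567 .1635 .057 -29.7
```

```text
tcp [0.5682 0.1644 0.0725] shift [-0.0014 -0.0007  0.0155] turn [ 0.0044 -0.0049 -0.0033] F [-0.1 -0.9 -0.4]
```

{"api": "step_arm", "payload": {"rows": [[-0.001,0,0.006,0.004,0,0],[0,0,0.005,0,0,0]]}}

```text
time_s: 8.23
tcp_pos: [0.5688, 0.1638, 0.0624]
orientation: [-2.718, -1.574, -0.012]
force: [-2.3, -1.3, 4.0]
grip_width: -0.0002
```

{"api": "step_arm", "payload": {"rows": [[0,0,0.003,0,0,0]]}}

```text
time_s: 8.32
tcp_pos: [0.569, 0.1638, 0.0606]
orientation: [-2.718, -1.573, -0.01]
force: [-9.9, -1.4, 28.3]
grip_width: 0.0
```

{"api": "step_arm", "payload": {"rows": [[0,0,0.003,0,0,0]]}}

```text
time_s: 8.4
tcp_pos: [0.569, 0.1639, 0.0606]
orientation: [-2.717, -1.573, -0.006]
force: [-11.3, -1.0, 30.0]
grip_width: 0.0003
```

{"api": "step_arm", "payload": {"rows": [[0,0,0.003,0,0,0]]}}

```text
time_s: 8.48
tcp_pos: [0.569, 0.1638, 0.0608]
orientation: [-2.716, -1.573, -0.002]
force: [-8.5, -0.8, 20.3]
grip_width: -0.0003
```

{"api": "step_arm", "payload": {"rows": [[0,0,0.003,0,0,0]]}}

```text
time_s: 8.57
tcp_pos: [0.569, 0.1638, 0.0608]
orientation: [-2.715, -1.573, 0.001]
force: [-8.5, -2.5, 19.3]
grip_width: 0.0
```

The button bottomed rigidly and stayed there for over 0.25 s at 19–30 N. The earlier 4 N reading 1.8 mm higher fits the button's spring curve. I'll retreat upward.

{"api": "step_arm", "payload": {"rows": [[0,0,-0.01,0,0,0],[0,0,-0.035,0,0,0],[0,0,-0.04,0,0,0],[0,0,-0.04,0,0,0],[0,0,0,0,0,0]]}}

```text
time_s: 8.98
tcp_pos: [0.5666, 0.1629, 0.1848]
orientation: [-2.712, -1.571, 0.015]
force: [2.0, -0.2, 1.2]
grip_width: -0.0001
```

{"api": "step_arm", "payload": {"rows": [[0,-0.04,0,0,0,0],[0,-0.04,0,0,0,0],[0,-0.04,0,0,0,0],[0,0,0,0,0,0],[0,0,0,0,0,0]]}}

```text
time_s: 9.4
tcp_pos: [0.4618, 0.2237, 0.1841]
orientation: [-2.716, -1.566, 0.009]
force: [0.6, 0.7, -0.5]
grip_width: -0.0002
```

Run:
```python
from go import *
go([.567,.1635,.057],-29.7)
D=cams.get_calibration("top");p,d=cams.capture("top")
vv,uu=np.mgrid[:384,:512];W=pts(D,np.c_[uu.ravel(),vv.ravel()],depth=d.ravel()).reshape(384,512,3)
m=(p.min(2)<90)&(abs(W[...,2]-.11)<.008)&(abs(W[...,0]-.48)<.06)&(abs(W[...,1]+.23)<.06)
print("grip",m.sum(),W[m].mean(0))
for n,x,y in(("start",.567,.163),("stop",.5585,.2345)):
    m=(np.hypot(W[...,0]-x,W[...,1]-y)<.008)&(W[...,2]<.1)
    print(n,"z",np.median(W[m][:,2]))
cv2.imwrite("pics/top5.png",cv2.resize(p,(800,600))[:,:,::-1])
```

```text
tcp [0.4618 0.2237 0.1841] shift [0.0008 0.1223 0.1261] turn [-0.0083  0.0016 -0.0067] F [ 0.6  0.7 -0.5]
grip 98 [ 0.48865614 -0.22259583  0.11008141]
start z 0.06802125984430685
stop z 0.06735647660196942
```

View pics/top5.png

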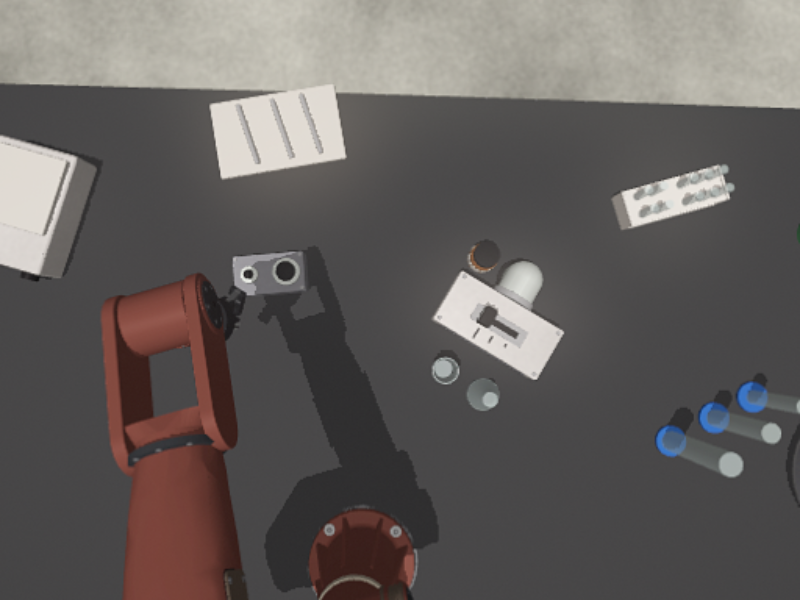

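The top view shows the lever at (487,316), still open. Both buttons are at the same height, the flask, beaker and jar look unmoved, and the arm is clear.

```bash
python3 -c "from station import sign_off; print(sign_off())"
```

```text
the job is handed in; nothing more can be done
None
```

I pushed the lever to its fully open stop from behind, with the closed fingertips. I then pressed and held the start button, backed the arm clear and handed the job in at about 9.4 s of arm time. Sign-off gives no verdict, so success rests on the checks below.

- **Lever:** the push ended hard against the stop at about 40 N. Afterwards the grip sat level with the long bar at local y ≈ +34 to +37 mm, where +30 is nominal; I put the difference down to measurement error. A last picture after the press showed it had not moved.
- **Start button:** there were two presses, both after the lever was open.
    - The first spiked to 37 N and then relaxed, so I could not be sure it held for 0.1 s.
    - The second held at 19–30 N for over 0.25 s, bottomed out.
    - The fingertips read z = 0.0606 m at the bottom instead of the expected 0.057 m. The force readings fit the button's spring with a fixed height offset of about 3.5 mm.
- **Final state:** the start and stop buttons measure the same height to within 1 mm (0.068 and 0.067 m), so both are up. These read 4–5 mm above the nominal 0.063 m. By eye, the flask, beaker and jar have not moved. The robot's force reading is about zero, with the tool 0.18 m above the bench and clear of everything.

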